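Close the ultraviolet exposure unit and start the exposure

ROBOT

A 6-joint arm with a two-finger parallel gripper is mounted at the origin on the work surface. World frame = base frame: x ahead of the robot, y to its left, z up, the work surface at z = 0. Lengths are in m, angles in rad, forces in N, time in s.
With the tool pointing down it reaches from about 0.35 to 0.975 m from the base axis. Payload 4.9 kg.
Tool frame: the origin (TCP) lies between the finger pads; the fingertips stand 22 mm ahead of it and the grasp point (between the pads) lies 3 mm ahead of it; z points along the fingers, y is the line along which they close (so a half turn about z gives the same grasp; the last joint's range is limited). The gripper opens to 85 mm and grips with 20 to 120 N. Pads are 22 mm wide; open, the fingers measure 114 mm over their backs; the gripper's body (76 mm by 85 mm) begins 54 mm behind the grasp point. The pads swing forward as they close: fully open they stand 13 mm farther back than shut.
Start: joints at [1.16, 0.053, 1.613, -0, 1.476, -0.119], TCP at [0.18, 0.599, 0.253] pointing down, gripper open.
Joint ranges: [-3.01, 3.01], [-1.01, 2.22], [0.06, 2.58], [-1.02, 4.17], [0.09, 2.62], [-3.14, 3.14]. Speed limits (rad/s): [2.57, 2.57, 3.14, 3.14, 3.14, 3.14].

INTERFACE

Orientations are given as a unit quaternion [w, x, y, z].
In Python, from plant import state, grab_frame, get_calibration, job_done, recognise, regions_of gives the robot as it stands.
- The arm moves only by the tool apply_moves, never from a script. Its argument "targets" is a list of rows, each an object with "translation": the shift along the tool's x, y, z normalised to -1 to 1, where 1 is 100 mm, a list of three; "twist": the turn about the tool's z normalised to -1 to 1, where 1 is 0.1 rad; "hand": the opening, from 0 (shut) to 1 (fully open). A call has 1 to 8 rows; each row shifts and turns the commanded pose from where the row before left it, along the tool's axes as they then stand; what a row does not reach is not made up. A row lasts 1/10 s, in which the tool goes at most 50 mm and 8.59 degrees, less where a joint would pass 70% of its speed; a pose out of reach is approached as far as the arm can. A call with a number of a shift or a turn outside -1 to 1 is refused whole. A call with a gripper value outside its range is refused whole. The fingers move at their own pace and stop on an object; the grip force is fixed at half the most. Time passes only in rows, so rows that do not move let the fingers close. It gives the time, the measured TCP pose, the force, the opening and the grip force at its end, in the units of the state.
- state(): the state, without advancing time (a new reading comes with each control period).
- grab_frame(name): name is "side" or "top"; returns the picture (480x640x3 uint8, red, green, blue); there is no depth.
- get_calibration(name): a dict with "camera_matrix" (3x3 intrinsics, pixels), "D" ([k1, k2, p1, p2, k3] as OpenCV has them; the pictures are not rectified), "pose" (4x4, takes a point from camera to world coordinates). Camera axes: x right, y up, looking along -z (the intrinsics and any distortion apply to the point x, -y, -z); pixel columns grow to the right and rows downward; lengths in m; the calibration is good to about 2 mm. A picture is of the moment at which its call begins. get_calibration takes no time and is no camera call.
- job_done(): hands the job in; it is judged then, once.
Trained networks look in the newest picture that a camera, given by its name, has taken for a name from the list of things; names that differ only in an ending like _2 or _b are one class to them, and where a whole thing is asked for, a point or a joint stands for the part that bears it (a point fixed in the world has none). Each returns a list of dicts, best first, with "score" (0 to 1); they miss things now and then, are a little off and sometimes report something else, mostly with a low value. They report only what shows in the picture. A call takes as long as a camera call. They do not tell look-alikes from the thing itself.
- recognise(camera, query): "point" ([x, y, z] in m, in world coordinates, good to about 4 mm: the middle of the surface that is visible of it).
- regions_of(camera, query): "pixels" (480x640 bool, what is visible of it).
The state is a dict: "time": time; "joint_pos": joint angles; "joint_vel": joint speeds; "joint_efforts": joint torques, N m; "tool_pos": TCP position; "tool_rot": TCP orientation; "contact_force": force on the tool from outside, world axes, zero at the start; "ft_torque": the same for the moment, N m; "gripper_width": opening from 0.0 (shut) to 1.0 (fully open); "grasp_force": force on a finger pad.
Only numpy, scipy, OpenCV 4.12 (cv2) and the standard library are available. Lean on these libraries where they do the work, as an engineer would, in place of code of your own. Each camera call takes 0.05 s, during which the arm holds its last target. There are 200 camera calls.

TASK

Start the exposure of the copper plate: with the fingertips, gently push the exposure unit's raised lid down until it is fully shut, and only then press the large round start button at the right-hand end of the control strip right down and let it come up again. Do not press the small stop button next to it, do not lift the lid or pick anything up, and leave the plate on the glass and the tins, bottles, loupe and tools around it where they are.

Things in the scene. Friction and masses are not known exactly. Their poses are not given: they have to be found in the camera images.
- unit: grey steel box fixed to the table, 85 mm high. Origin on the table under the glass bed; its x points from front (robot side) to back, y left, z up. It spans x -165 to +130 mm, y -170 to +170 mm. The front 66 mm of the top is a flat control strip with, from left to right: loupe, display, fixed knob (24 mm across, 12 mm high, y = -20 mm), stop and start buttons. Behind it: the glass bed and lid
- lid (a joint): angle (rad) of the lid: 0 shut and level (firm stop), growing as it opens (starts at 0.6 to 1.0; stop at 1.3). The lid is a flat grey plate 340 mm wide, 30 mm thick, hinged along the unit's back. A stiff friction hinge holds it wherever it is left, it does not fall; 1 to 7 N on its outer face near the front edge push it down at moderate speed
- lid_hinge (a point): on the lid's hinge line, in the middle of its width: 125 mm behind the unit's origin (along the unit's x), 87 mm above the table. The hinge axis runs along the unit's y. The point turns with the lid: x lies along the lid from front edge to hinge, z points out of the lid's outer face (up when shut)
- lid_edge (a point): middle of the lid's front upper edge (the free edge of its outer face), 225 mm from the hinge line along the lid and 30 mm out from the lid's under face. 117 mm above the table when the lid is shut
- start (a joint): travel (m) of the start button: 0 up, 0.006 fully down, a spring brings it back; about 4 N press it fully down
- start_top (a point): centre of the top face of the start button: a grey round push button 24 mm across in a black collar, pressed straight down. It stands on the control strip at the unit's x = -132 mm, y = -135 mm (the right-hand end as the robot sees it)
- stop (a joint): travel (m) of the stop button: 0 up, 0.005 fully down; not to be pressed
- stop_top (a point): centre of the top face of the stop button: a grey round push button only 14 mm across, on the control strip 60 mm to the left of the start button
- plate: coated copper plate, 110 x 150 x 3 mm, lying loose on the glass under the lid; origin at the centre of its underside. It stays where it is; the shut lid does not press on it
- loupe: aluminium magnifier, 34 mm across and 44 mm high, standing loose at the left end of the control strip (unit's y about +120 mm); origin at the centre of its foot
- ink_tin: ink tin, 86 mm across and 62 mm high, standing at the left of the unit; origin at the centre of its foot
- bottle: amber bottle, 64 mm across and 150 mm high, standing at the right of the unit; origin at the centre of its foot
- small_tin: small ink tin, 64 mm across and 48 mm high, standing farther off on one side; origin at the centre of its foot
- jar: glass jar with a steel cap, 68 mm across and 75 mm high, standing farther off on the other side; origin at the centre of its foot
- brayer: rubber ink roller with a wooden handle, 100 mm wide, 165 mm long and 38 mm high, lying at the front left; origin on the table under the roller
- knife: palette knife with a black handle, 280 mm long, lying flat at the front right, roughly along the robot's y; origin on the table near its middle
There are look-alikes about, which are no part of the job. Several things have the shape of the plate; the one meant has the colours described above.

How it is judged:
On the way, in this order (a step that is already met when the one before it is completed fails the run):
1. the lid is pushed fully shut (value of joint lid below 0.03 rad), for 0.2 s.
2. the start button is pressed down with the lid shut (value of joint start above 0.004 m and value of joint lid below 0.03 rad), for 0.1 s.
At the end, for the whole second after the job is handed in: The lid is fully shut (under 0.03 rad, about 7 mm at its front edge), both buttons are up again after the start button was pressed, and the plate lies at rest within 10 mm of where it was (value of joint lid below 0.03 rad and value of joint each of start, stop below 0.002 m and distance of plate from where it was at the start of the episode below 0.01 m and linear speed of plate below 0.02 m/s); the robot touches nothing.
It fails at once if the start button is pressed while the lid is open, or the stop button is pressed ((value of joint start above 0.002 m and value of joint lid above 0.03 rad) or value of joint stop above 0.002 m).
It fails at once if the lid is slammed (closing faster than 1.8 rad/s, 0.4 m/s at its edge) (velocity of joint lid below -1.8 rad/s).
It fails at once if the lid is lifted instead of pushed down (value of joint lid above 1.12 rad or (value of joint lid above 0.1 rad and velocity of joint lid above 0.15 rad/s)).
It fails at once if the copper plate is shifted or picked up (10 mm) (distance of plate from where it was at the start of the episode above 0.01 m).
It fails at once if the loupe is shifted more than 20 mm, or another thing on the bench more than 30 mm, or one is knocked over or picked up (distance of any of ink_tin, bottle, small_tin, jar, brayer, knife from where it was at the start of the episode above 0.03 m or angle between any of bottle, jar, loupe's own z axis and vertical above 0.5 rad or distance of loupe from where it was at the start of the episode above 0.02 m).
It also fails if it takes over 42 s, if anything falls off the work surface, if the arm or the gripper's body presses on something with over 40 N, if the wrist force passes 120 N, or if a joint passes its speed limit or range.

## Working session

There is one attempt and no reset: what is moved stays moved. The work goes in short steps, Python scripts to look and compute and a tool call to move; the robot and the scene stay as the last step left them, time stands still between calls to the robot, and variables do not carry over. Pictures are saved under pics/ and viewed, at most 10 in all, crops included, and the job is handed in when it is done.

Besides the shell and the picture viewer there is one more tool, called after "Call:" by a JSON object that holds its "method" and its "body", one argument or row to a line. apply_moves: Moves the arm, as the interface text tells. Its arguments: {"type":"object","properties":{"targets":{"type":"array"}},"required":["targets"]}

```bash
mkdir -p pics
python3 - <<'E'
from plant import *
import cv2,numpy as np
for c in("side","top"):
    f=grab_frame(c);cv2.imwrite(f"pics/{c}0.png",f[:,:,::-1])
    K=get_calibration(c);print(c,np.round(K["pose"],3).tolist(),np.round(K["camera_matrix"],1).tolist(),K["D"])
    for q in("start_top","stop_top","lid_edge","lid_hinge","loupe","unit","lid","bottle","ink_tin","plate"):
        print(q,[(np.round(r["point"],3).tolist(),round(r["score"],2)) for r in recognise(c,q)[:3]])
s=state();print({k:np.round(v,3).tolist() for k,v in s.items()})
E
```

```text
side [[0.994, 0.067, -0.084, 0.452], [-0.107, 0.67, -0.735, -0.811], [0.007, 0.74, 0.673, 0.84], [0.0, 0.0, 0.0, 1.0]] [[436.5, 0.0, 318.4], [0.0, 436.5, 237.6], [0.0, 0.0, 1.0]] [-0.07379277  0.          0.          0.          0.        ]
start_top []
stop_top []
lid_edge [([0.659, -0.144, 0.229], 0.81)]
lid_hinge [([0.659, -0.152, 0.234], 0.68)]
loupe [([0.467, 0.028, 0.114], 0.56)]
unit [([0.602, -0.177, 0.089], 0.78)]
lid [([0.657, -0.15, 0.231], 0.86)]
bottle [([0.688, -0.32, 0.088], 0.6), ([0.256, -0.343, 0.004], 0.32)]
ink_tin [([0.555, 0.133, 0.065], 0.97), ([0.326, 0.3, 0.032], 0.36)]
plate [([0.612, -0.087, 0.078], 0.96)]
top [[-0.01, 0.99, -0.142, 0.359], [-1.0, -0.006, 0.027, 0.017], [0.025, 0.143, 0.989, 1.245], [0.0, 0.0, 0.0, 1.0]] [[491.9, 0.0, 318.4], [0.0, 491.9, 237.0], [0.0, 0.0, 1.0]] [-0.08203777  0.          0.          0.          0.        ]
start_top [([0.504, -0.236, 0.107], 0.56)]
stop_top []
lid_edge [([0.494, 0.493, 0.049], 0.7), ([0.655, -0.077, 0.232], 0.59)]
lid_hinge [([0.657, -0.074, 0.228], 0.71)]
loupe [([0.684, -0.298, 0.111], 0.74), ([0.465, 0.043, 0.127], 0.51)]
unit [([0.597, -0.089, 0.095], 0.98), ([0.463, 0.044, 0.126], 0.6)]
lid [([0.652, -0.072, 0.228], 0.82)]
bottle [([0.682, -0.301, 0.113], 0.56), ([0.591, -0.072, 0.08], 0.16)]
ink_tin [([0.548, 0.133, 0.066], 0.76)]
plate [([0.591, -0.076, 0.08], 0.88), ([0.756, 0.327, 0.004], 0.56)]
{'time': 1.1, 'joint_pos': [1.16, 0.053, 1.613, -0.0, 1.476, -0.119], 'joint_vel': [0.002, -0.001, 0.001, 0.001, -0.0, 0.001], 'joint_efforts': [0.0, -39.371, -37.046, -0.0, 0.001, -0.0], 'tool_pos': [0.18, 0.599, 0.253], 'tool_rot': [0.0, 0.145, 0.989, 0.0], 'contact_force': [-0.438, 0.391, 1.2], 'ft_torque': [0.006, -0.042, 0.035], 'grasp_force': 0.0, 'gripper_width': 1.006}
```

View pics/side0.png

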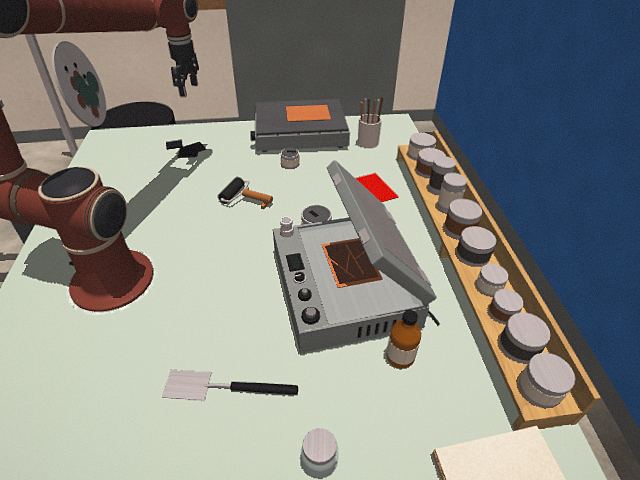

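View pics/top0.png

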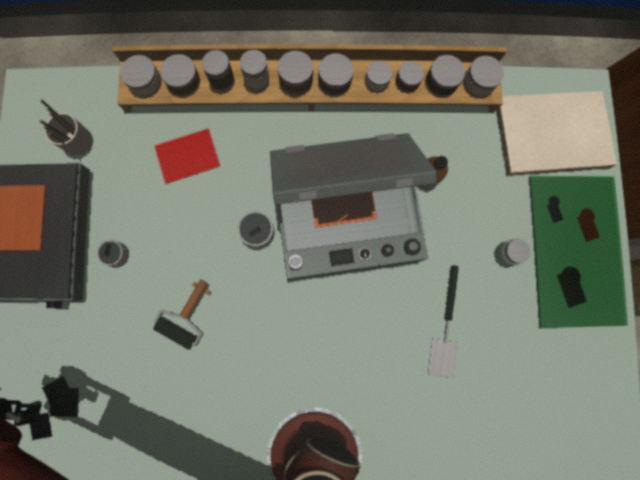

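The side view shows the open lid (front edge from about (335,165) to (432,300)), with the start button near (311,315) and stop near (305,294). In the top view, start is near (413,246), stop (388,250), knob (365,253) and loupe (295,261). I'll enlarge both for exact corners.

Run:
```python
import cv2
a=cv2.imread("pics/side0.png")[150:360,255:455];b=cv2.imread("pics/top0.png")[125:290,260:450]
cv2.imwrite("pics/s1.png",cv2.resize(a[:150*210//150,:],None,fx=2.85,fy=2.85,interpolation=cv2.INTER_CUBIC))
cv2.imwrite("pics/t1.png",cv2.resize(b,None,fx=3.5,fy=3.5,interpolation=cv2.INTER_CUBIC))
```

```text
(no output)
```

View pics/s1.png

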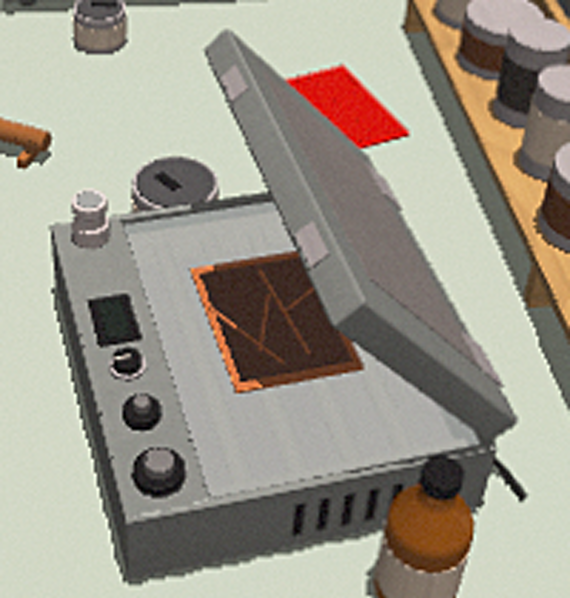

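View pics/t1.png

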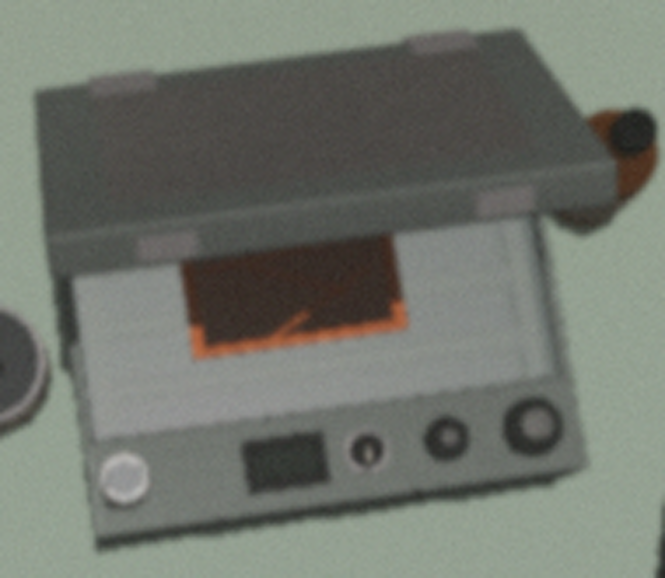

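The side crop gives the lid's upper front edge as (228,30)–(367,307), and the unit's front top corners at (52,226) and (127,518). In the top crop the same edge runs (50,235)–(612,163), with corners (97,540) and (585,467), start at (540,424) and stop at (452,437).

```bash
cat > h.py <<'E'
import numpy as np,cv2
from plant import *
from scipy.optimize import least_squares
def proj(c,P):
    K=get_calibration(c);T=np.linalg.inv(K["pose"]);P=np.atleast_2d(P)
    q=(T[:3,:3]@P.T).T+T[:3,3]; q=q*[1,-1,-1]
    return cv2.projectPoints(q,np.zeros(3),np.zeros(3),K["camera_matrix"],np.array(K["D"]))[0][:,0]
def U(p,P):
    c,s=np.cos(p[2]),np.sin(p[2]);return np.array([p[0]+c*P[0]-s*P[1],p[1]+s*P[0]+c*P[1],P[2]])
def lid(th,d,y,n): # d from hinge forward, n out
    return [.125-d*np.cos(th)+n*np.sin(th)*1.0,y,.087+d*np.sin(th)+n*np.cos(th)]
E
python3 - <<'E'
from h import *
S=lambda u,v:(255+u/2.85,150+v/2.85)
T=lambda u,v:(260+u/3.5,125+v/3.5)
def pts(p):
    th,zs,zt=p[3:6]
    L=lambda y,n:lid(th,.225,y,n)
    return [("side",L(.17,.03),S(228,30)),("side",L(-.17,.03),S(367,307)),("side",L(.17,0),S(207,48)),("side",L(-.17,0),S(340,330)),
    ("top",L(.17,.03),T(50,235)),("top",L(-.17,.03),T(612,163)),("top",L(.17,0),T(55,272)),("top",L(-.17,0),T(616,203)),
    ("side",[-.165,.17,.085],S(52,226)),("side",[-.165,-.17,.085],S(127,518)),("top",[-.165,.17,.085],T(97,540)),("top",[-.165,-.17,.085],T(585,467)),
    ("side",[-.132,-.135,zs],S(159,463)),("top",[-.132,-.135,zs],T(540,424)),("top",[-.132,-.075,zt],T(452,437)),("side",[-.132,-.075,zt],S(143,402))]
def res(p): return np.concatenate([proj(c,U(p,P))[0]-m for c,P,m in pts(p)])
r=least_squares(res,[.6,-.08,-.1,.8,.1,.1],loss="soft_l1",x_scale=[.01,.01,.05,.05,.01,.01])
p=r.x;print(p.round(4));print(res(p).reshape(-1,2).round(1).tolist())
print("start",U(p,[-.132,-.135,p[4]]),"edge",U(p,lid(p[3],.225,0,.03)))
for th in np.linspace(p[3],0,6): print(round(th,2),U(p,lid(th,.21,0,.03)).round(3),U(p,lid(th,.21,-.1,.03)).round(3))
E
```

```text
[ 0.6161 -0.0878  0.1277  0.8442  0.1025  0.1033]
[[0.2, -1.6], [-0.4, -1.8], [-1.6, 0.3], [-3.4, -0.3], [-0.6, -0.8], [3.2, -1.2], [-0.1, 1.4], [1.4, 0.3], [-0.2, -0.7], [-0.5, 1.9], [-0.2, -2.0], [1.6, -0.7], [0.0, -0.0], [-0.5, -0.9], [-0.2, -1.2], [-0.3, 0.1]]
start [ 0.50236591 -0.2385469   0.10250083] edge [ 0.61405617 -0.08809377  0.27510151]
0.84 [ 0.624 -0.087  0.264] [ 0.637 -0.186  0.264]
0.68 [ 0.596 -0.09   0.242] [ 0.609 -0.19   0.242]
0.51 [ 0.572 -0.093  0.215] [ 0.585 -0.193  0.215]
0.34 [ 0.553 -0.096  0.185] [ 0.566 -0.195  0.185]
0.17 [ 0.54  -0.098  0.152] [ 0.552 -0.197  0.152]
0.0 [ 0.532 -0.099  0.117] [ 0.545 -0.198  0.117]
```

The fit agrees with the networks (start button, lid height). I'll raise, shut the fingers, and align the tool with the unit.

Call:
{"method": "apply_moves", "body": {
  "targets": [
    {"translation": [0,0,-0.3],"twist": -1,"hand": 0},
    {"translation": [0,0,-0.3],"twist": -1,"hand": 0},
    {"translation": [0,0,-0.3],"twist": -1,"hand": 0},
    {"translation": [0,0,-0.3],"twist": -1,"hand": 0},
    {"translation": [0,0,-0.2],"twist": -0.2,"hand": 0},
    {"translation": [0,0,0],"twist": 0,"hand": 0}
  ]
}}

```text
time: 1.7
tool_pos: [0.1802, 0.5995, 0.3979]
tool_rot: [0.002, -0.064, 0.998, 0.003]
contact_force: [0.3, 0.2, 1.0]
gripper_width: 0.004
grasp_force: 0.0
```

```bash
cat >> h.py <<'E'
p=np.array([0.6161,-0.0878,0.1277,0.8442])
from scipy.spatial.transform import Rotation as R
def togo(t):
    s=state();w,x,y,z=s["tool_rot"];r=R.from_quat([x,y,z,w])
    print("t",round(s["time"],2),"tcp",np.round(s["tool_pos"],4),"xaxis",r.as_matrix()[:,0].round(3),"F",np.round(s["contact_force"],1),"j",np.round(s["joint_pos"],2),"hand",s["gripper_width"])
    print("togo tool mm",(r.inv().apply(np.array(t)-s["tool_pos"])*1000).round(1))
E
python3 -c "
from h import *
togo([.640,-.085,.36])"
```

```text
t 1.7 tcp [0.1802 0.5995 0.3979] xaxis [-0.992 -0.128 -0.004] F [0.3 0.2 1. ] j [ 1.16  0.01  1.42  0.    1.7  -0.54] hand 0.0042851107729644355
togo tool mm [-368.4 -737.9   34.6]
```

Call:
{"method": "apply_moves", "body": {
  "targets": [
    {"translation": [-0.21,-0.42,0],"twist": 0,"hand": 0},
    {"translation": [-0.21,-0.42,0],"twist": 0,"hand": 0},
    {"translation": [-0.21,-0.42,0],"twist": 0,"hand": 0},
    {"translation": [-0.21,-0.42,0],"twist": 0,"hand": 0},
    {"translation": [-0.21,-0.42,0],"twist": 0,"hand": 0},
    {"translation": [-0.21,-0.42,0],"twist": 0,"hand": 0},
    {"translation": [-0.21,-0.42,0],"twist": 0,"hand": 0},
    {"translation": [-0.21,-0.42,0],"twist": 0,"hand": 0}
  ]
}}

```text
time: 2.5
tool_pos: [0.3897, 0.285, 0.3914]
tool_rot: [-0.001, -0.064, 0.998, -0.0]
contact_force: [0.5, -0.1, 0.4]
gripper_width: 0.004
grasp_force: 0.0
```

Call:
{"method": "apply_moves", "body": {
  "targets": [
    {"translation": [-0.21,-0.42,0],"twist": 0,"hand": 0},
    {"translation": [-0.21,-0.42,0],"twist": 0,"hand": 0},
    {"translation": [-0.21,-0.42,0],"twist": 0,"hand": 0},
    {"translation": [-0.21,-0.42,0],"twist": 0,"hand": 0},
    {"translation": [-0.21,-0.42,0],"twist": 0,"hand": 0},
    {"translation": [-0.21,-0.42,0],"twist": 0,"hand": 0},
    {"translation": [-0.21,-0.42,0],"twist": 0,"hand": 0},
    {"translation": [0,0,0],"twist": 0,"hand": 0}
  ]
}}

```text
time: 3.3
tool_pos: [0.5741, 0.0097, 0.3897]
tool_rot: [-0.002, -0.061, 0.998, -0.0]
contact_force: [0.1, 1.3, -1.1]
gripper_width: -0.002
grasp_force: 0.0
```

```bash
python3 -c "
from h import *
togo([.640,-.085,.31])"
```

```text
t 3.3 tcp [0.5741 0.0097 0.3897] xaxis [-0.993 -0.121  0.005] F [ 0.1  1.3 -1.1] j [-0.11 -0.11  1.55 -0.    1.71 -1.8 ] hand -0.0023013616028679245
togo tool mm [ -54.3 -101.9   79.5]
```

Call:
{"method": "apply_moves", "body": {
  "targets": [
    {"translation": [-0.18,-0.34,0],"twist": 0,"hand": 0},
    {"translation": [-0.18,-0.34,0],"twist": 0,"hand": 0},
    {"translation": [-0.18,-0.34,0.1],"twist": 0,"hand": 0},
    {"translation": [0,0,0.25],"twist": 0,"hand": 0},
    {"translation": [0,0,0.25],"twist": 0,"hand": 0},
    {"translation": [0,0,0.15],"twist": 0,"hand": 0},
    {"translation": [0,0,0],"twist": 0,"hand": 0}
  ]
}}

```text
time: 4.0
tool_pos: [0.6377, -0.0794, 0.3138]
tool_rot: [-0.003, -0.064, 0.998, 0.001]
contact_force: [0.1, 0.2, 1.1]
gripper_width: 0.001
grasp_force: 0.0
```

```bash
python3 -c "
from h import *
togo([.640,-.085,.280])
for c in ('side',):
  cv2.imwrite('pics/s2.png',cv2.resize(grab_frame(c)[120:360,240:480,::-1],None,fx=2.4,fy=2.4))
for th in np.linspace(.84,0,9):
  q=U(p,np.array(lid(th,.2,0,.03))+[.011,0,0]); print(round(th,2),q.round(3))"
```

```text
t 4.0 tcp [ 0.6377 -0.0794  0.3138] xaxis [-0.992 -0.128  0.007] F [0.1 0.2 1.1] j [-0.24  0.07  1.5   0.    1.58 -1.94] hand 0.0013939022868413656
togo tool mm [-1.8 -5.9 33.8]
0.84 [ 0.641 -0.085  0.256]
0.74 [ 0.624 -0.087  0.243]
0.63 [ 0.608 -0.089  0.229]
0.52 [ 0.594 -0.091  0.213]
0.42 [ 0.582 -0.092  0.196]
0.31 [ 0.572 -0.094  0.177]
0.21 [ 0.563 -0.095  0.158]
0.1 [ 0.557 -0.095  0.138]
0.0 [ 0.553 -0.096  0.117]
```

View pics/s2.png

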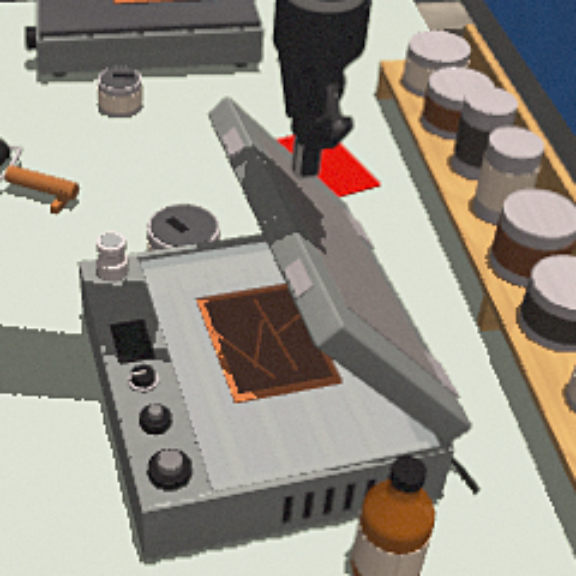

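The fingertips are just behind the lid's front edge, above its outer face at mid width. I'll descend to contact.

Call:
{"method": "apply_moves", "body": {
  "targets": [
    {"translation": [0,0,0.1],"twist": 0,"hand": 0},
    {"translation": [0,0,0.1],"twist": 0,"hand": 0},
    {"translation": [0,0,0.08],"twist": 0,"hand": 0},
    {"translation": [0,0,0.05],"twist": 0,"hand": 0},
    {"translation": [0,0,0.05],"twist": 0,"hand": 0}
  ]
}}

```text
time: 4.55
tool_pos: [0.6393, -0.0802, 0.2798]
tool_rot: [-0.0, -0.064, 0.998, 0.0]
contact_force: [0.3, 0.5, 0.3]
gripper_width: -0.0
grasp_force: 0.0
```

Call:
{"method": "apply_moves", "body": {
  "targets": [
    {"translation": [0.06,0,0.07],"twist": 0,"hand": 0},
    {"translation": [0.08,0,0.07],"twist": 0,"hand": 0},
    {"translation": [0.08,0,0.07],"twist": 0,"hand": 0},
    {"translation": [0.08,0,0.07],"twist": 0,"hand": 0}
  ]
}}

```text
time: 4.95
tool_pos: [0.6102, -0.0843, 0.2544]
tool_rot: [0.002, -0.064, 0.998, -0.001]
contact_force: [0.9, -0.1, 4.6]
gripper_width: -0.001
grasp_force: 2.2
```

Contact at 4.6 N, tracking the planned arc.

Call:
{"method": "apply_moves", "body": {
  "targets": [
    {"translation": [0.07,0,0.08],"twist": 0,"hand": 0},
    {"translation": [0.07,0,0.08],"twist": 0,"hand": 0},
    {"translation": [0.06,0,0.085],"twist": 0,"hand": 0},
    {"translation": [0.06,0,0.085],"twist": 0,"hand": 0},
    {"translation": [0.05,0,0.095],"twist": 0,"hand": 0},
    {"translation": [0.05,0,0.095],"twist": 0,"hand": 0}
  ]
}}

```text
time: 5.55
tool_pos: [0.5739, -0.0892, 0.2016]
tool_rot: [0.001, -0.064, 0.998, -0.001]
contact_force: [-1.8, -0.9, 5.2]
gripper_width: -0.002
grasp_force: 2.0
```

Call:
{"method": "apply_moves", "body": {
  "targets": [
    {"translation": [0.045,0,0.095],"twist": 0,"hand": 0},
    {"translation": [0.045,0,0.095],"twist": 0,"hand": 0},
    {"translation": [0.03,0,0.1],"twist": 0,"hand": 0},
    {"translation": [0.02,0,0.08],"twist": 0,"hand": 0}
  ]
}}

```text
time: 5.95
tool_pos: [0.5593, -0.0907, 0.1621]
tool_rot: [-0.001, -0.064, 0.998, -0.0]
contact_force: [-1.3, -1.1, 3.6]
gripper_width: -0.001
grasp_force: 1.6
```

Still in contact; about 20 mm left to the stop.

Call:
{"method": "apply_moves", "body": {
  "targets": [
    {"translation": [0.01,0,0.06],"twist": 0,"hand": 0},
    {"translation": [0.01,0,0.06],"twist": 0,"hand": 0},
    {"translation": [0,0,0.05],"twist": 0,"hand": 0},
    {"translation": [0,0,0.04],"twist": 0,"hand": 0},
    {"translation": [0,0,0.02],"twist": 0,"hand": 0}
  ]
}}

```text
time: 6.45
tool_pos: [0.5578, -0.0905, 0.1396]
tool_rot: [-0.0, -0.064, 0.998, 0.0]
contact_force: [-1.5, 0.5, 2.1]
gripper_width: 0.002
grasp_force: 1.1
```

Call:
{"method": "apply_moves", "body": {
  "targets": [
    {"translation": [0,0,0.02],"twist": 0,"hand": 0},
    {"translation": [0,0,0.02],"twist": 0,"hand": 0},
    {"translation": [0,0,0.01],"twist": 0,"hand": 0}
  ]
}}

```text
time: 6.75
tool_pos: [0.5581, -0.0905, 0.1389]
tool_rot: [-0.001, -0.064, 0.998, 0.0]
contact_force: [-13.9, 2.3, 22.5]
gripper_width: -0.0
grasp_force: 11.6
```

Firm stop reached at the predicted height. I'll hold, lift clear and check.

Call:
{"method": "apply_moves", "body": {
  "targets": [
    {"translation": [0,0,0],"twist": 0,"hand": 0},
    {"translation": [0,0,0],"twist": 0,"hand": 0},
    {"translation": [0,0,-0.2],"twist": 0,"hand": 0},
    {"translation": [0,0,-0.4],"twist": 0,"hand": 0},
    {"translation": [0,0,0],"twist": 0,"hand": 0}
  ]
}}

```text
time: 7.25
tool_pos: [0.5617, -0.0915, 0.2018]
tool_rot: [0.006, -0.064, 0.998, -0.002]
contact_force: [1.2, -0.2, 1.3]
gripper_width: 0.001
grasp_force: 0.0
```

```bash
python3 -c "
from h import *
togo([.5024,-.2385,.145])
f=grab_frame('side')
cv2.imwrite('pics/s3.png',cv2.resize(f[170:370,240:460,::-1],None,fx=2.8,fy=2.8))
for c in('side','top'):
  if c=='top': grab_frame(c)
  for q in('start_top','lid_edge'): print(c,q,[(np.round(r['point'],3),round(r['score'],2)) for r in recognise(c,q)[:2]])
print('pred edge px',proj('side',[U(p,lid(0,.225,y,.03)) for y in(.17,-.17)]), (proj('side',[U(p,lid(0,.225,y,.03)) for y in(.17,-.17)])-[240,170])*2.8)"
```

```text
t 7.25 tcp [ 0.5617 -0.0915  0.2018] xaxis [-0.992 -0.128 -0.011] F [ 1.2 -0.2  1.3] j [-0.29 -0.05  1.8   0.    1.38 -1.99] hand 0.0013503050660324631
togo tool mm [  78.2 -138.    56.5]
side start_top [(array([ 0.501, -0.241,  0.105]), 0.66), (array([ 0.489, -0.515,  0.074]), 0.27)]
side lid_edge [(array([ 0.626, -0.134,  0.115]), 0.95)]
top start_top [(array([ 0.501, -0.236,  0.106]), 0.49)]
top lid_edge [(array([ 0.623, -0.015,  0.12 ]), 0.59), (array([ 0.499, -0.239,  0.106]), 0.43)]
pred edge px [[296.9599185  215.59600377]
 [329.81055794 318.44182062]] [[159.4877718  127.66881055]
 [251.46956223 415.63709773]]
```

View pics/s3.png

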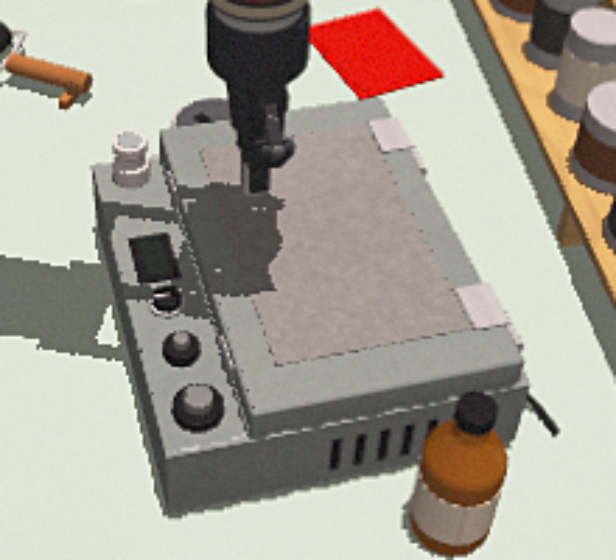

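The lid is shut: its edge corners near (160,130) and (255,415) match the prediction for angle 0. Next is the start button, at about (198,398) here.

Call:
{"method": "apply_moves", "body": {
  "targets": [
    {"translation": [0.2,-0.35,0],"twist": 0,"hand": 0},
    {"translation": [0.2,-0.35,0],"twist": 0,"hand": 0},
    {"translation": [0.2,-0.35,0],"twist": 0,"hand": 0},
    {"translation": [0.18,-0.33,0],"twist": 0,"hand": 0},
    {"translation": [0,0,0.2],"twist": 0,"hand": 0},
    {"translation": [0,0,0.2],"twist": 0,"hand": 0},
    {"translation": [0,0,0],"twist": 0,"hand": 0}
  ]
}}

```text
time: 8.25
tool_pos: [0.4958, -0.2364, 0.1507]
tool_rot: [-0.003, -0.064, 0.998, 0.003]
contact_force: [-0.4, 0.3, -0.4]
gripper_width: 0.006
grasp_force: 0.0
```

```bash
python3 -c "
from h import *
togo([.502,-.2385,.1265])"
```

```text
t 8.25 tcp [ 0.4958 -0.2364  0.1507] xaxis [-0.992 -0.127  0.006] F [-0.4  0.3 -0.4] j [-0.58 -0.04  1.88  0.    1.31 -2.28] hand 0.005748977895128282
togo tool mm [-6.1 -3.  24.2]
```

Call:
{"method": "apply_moves", "body": {
  "targets": [
    {"translation": [-0.05,-0.03,0],"twist": 0,"hand": 0},
    {"translation": [0,0,0.1],"twist": 0,"hand": 0},
    {"translation": [0,0,0.1],"twist": 0,"hand": 0},
    {"translation": [0,0,0.03],"twist": 0,"hand": 0},
    {"translation": [0,0,0.02],"twist": 0,"hand": 0},
    {"translation": [0,0,0],"twist": 0,"hand": 0}
  ]
}}

```text
time: 8.85
tool_pos: [0.5035, -0.2397, 0.13]
tool_rot: [-0.0, -0.064, 0.998, 0.0]
contact_force: [0.1, -0.3, -0.4]
gripper_width: 0.002
grasp_force: 0.0
```

Call:
{"method": "apply_moves", "body": {
  "targets": [
    {"translation": [-0.0,0,0.02],"twist": 0,"hand": 0},
    {"translation": [0,0,0.02],"twist": 0,"hand": 0},
    {"translation": [0,0,0.02],"twist": 0,"hand": 0},
    {"translation": [0,0,0],"twist": 0,"hand": 0}
  ]
}}

```text
time: 9.25
tool_pos: [0.504, -0.2401, 0.1248]
tool_rot: [0.0, -0.064, 0.998, -0.0]
contact_force: [0.7, -0.3, 2.6]
gripper_width: 0.002
grasp_force: 1.5
```

Contact with the button; pressing on.

Call:
{"method": "apply_moves", "body": {
  "targets": [
    {"translation": [0,0,0.02],"twist": 0,"hand": 0},
    {"translation": [0,0,0.02],"twist": 0,"hand": 0},
    {"translation": [0,0,0.02],"twist": 0,"hand": 0},
    {"translation": [0,0,0],"twist": 0,"hand": 0}
  ]
}}

```text
time: 9.65
tool_pos: [0.5042, -0.2403, 0.1226]
tool_rot: [-0.0, -0.064, 0.998, -0.0]
contact_force: [-9.0, 5.6, 22.7]
gripper_width: -0.002
grasp_force: 11.3
```

Call:
{"method": "apply_moves", "body": {
  "targets": [
    {"translation": [0,0,0.01],"twist": 0,"hand": 0},
    {"translation": [0,0,0],"twist": 0,"hand": 0},
    {"translation": [0,0,-0.04],"twist": 0,"hand": 0},
    {"translation": [0,0,0],"twist": 0,"hand": 0}
  ]
}}

```text
time: 10.05
tool_pos: [0.5043, -0.2403, 0.1229]
tool_rot: [0.001, -0.064, 0.998, -0.001]
contact_force: [-1.9, 0.8, 11.7]
gripper_width: -0.002
grasp_force: 5.9
```

Call:
{"method": "apply_moves", "body": {
  "targets": [
    {"translation": [0,0,-0.02],"twist": 0,"hand": 0},
    {"translation": [0,0,0],"twist": 0,"hand": 0}
  ]
}}

```text
time: 10.25
tool_pos: [0.5042, -0.2402, 0.1239]
tool_rot: [0.001, -0.064, 0.998, -0.001]
contact_force: [1.0, -0.6, 3.6]
gripper_width: 0.003
grasp_force: 1.7
```

Call:
{"method": "apply_moves", "body": {
  "targets": [
    {"translation": [0,0,-0.02],"twist": 0,"hand": 0},
    {"translation": [0,0,0],"twist": 0,"hand": 0}
  ]
}}

```text
time: 10.45
tool_pos: [0.5041, -0.2402, 0.1256]
tool_rot: [0.001, -0.064, 0.998, -0.0]
contact_force: [1.0, -0.6, 4.0]
gripper_width: -0.003
grasp_force: 1.3
```

The spring follows the finger up and the bottom stop was reached, so the press is good. Retreating.

Call:
{"method": "apply_moves", "body": {
  "targets": [
    {"translation": [0,0,-0.1],"twist": 0,"hand": 0},
    {"translation": [0,0,-0.3],"twist": 0,"hand": 0},
    {"translation": [0,0,-0.4],"twist": 0,"hand": 0},
    {"translation": [0,0,-0.4],"twist": 0,"hand": 0},
    {"translation": [0,0,0],"twist": 0,"hand": 0},
    {"translation": [0,0,0],"twist": 0,"hand": 0},
    {"translation": [0,0,0],"twist": 0,"hand": 0}
  ]
}}

```text
time: 11.15
tool_pos: [0.5026, -0.2393, 0.2434]
tool_rot: [-0.002, -0.064, 0.998, 0.001]
contact_force: [0.3, 1.0, 0.6]
gripper_width: 0.0
grasp_force: 0.0
```

```bash
python3 -c "
from h import *
f=grab_frame('side')
cv2.imwrite('pics/s4.png',cv2.resize(f[170:370,240:460,::-1],None,fx=2.8,fy=2.8))"
```

```text
(no output)
```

View pics/s4.png

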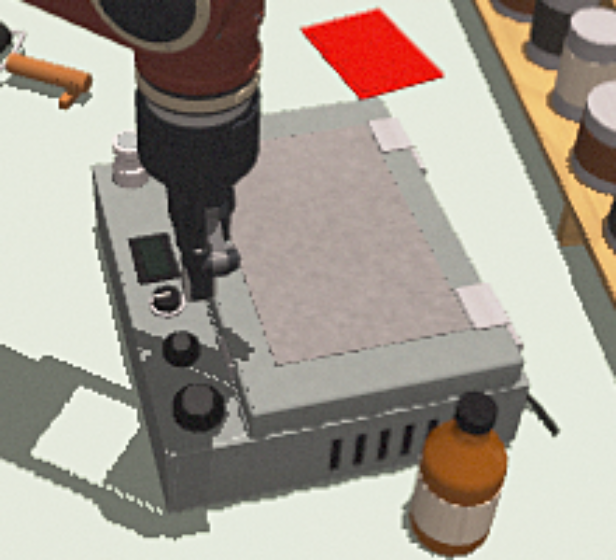

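The lid is shut, the start button at (200,402) stands up in the arm's shadow, and the loupe and bottle haven't moved. Handing in.

```bash
python3 -c "
from plant import *
print(job_done())"
```

```text
the job is handed in; nothing more can be done
None
```

I pushed the lid fully shut, then pressed the start button to its stop and let it come back up, and handed the job in at about 11 s; the hand-in returned no verdict.

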